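# Put the spear-bladed skiving knife back in its own guarded lane

## Task

Put the red-sleeved skiving knife away in the lane of the sloping knife stand that carries the red label: slide its blade under that lane's guard and on past the sprung catch, without ramming it, until the front of the handle is right up against the guard and the handle lies flat on the lane. Leave the other two knives, and everything else on the bench, where they are.

Things in the scene. Friction and masses are not known exactly. Their poses are not given: they have to be found in the camera images.
- knife_red: Knife to put away, red sleeve over the last 36 mm of its handle (all sizes in mm). Handle: wooden bar 110 long, 28 wide, 20 thick, lying flat. Origin: on the handle's underside, middle of its front end (blade end); x along the handle to the butt (blade points to -x), y across, z up. Upper and lower sides alike. About 0.14 kg, balancing at about x = 38.
- knife_red_tip (a point): Tip of the red knife's blade, 66 from the handle's front. The flat steel blade, 3 thick, leaves the middle of the handle's front face, 8.5 to 11.5 above its underside: a neck 20 wide, from 18 to 24.5 off the handle shoulders that widen it to 38, then a spear-shaped head that narrows to 23 wide at 52 off the handle and on to the tip.
- knife_blue: The same knife with a blue sleeve, already home in the blue lane. Leave it.
- knife_yellow: The same knife with a yellow sleeve, lying on the cutting mat beside the red one. It is still in use: leave it there.
- slot_red (a point): Place of the red knife: the red-labelled lane of three, sloping 20 degrees. Origin: on the deck, on the lane's centre line, at its guard's mouth; x up the slope along the lane, away from the guard; z square to the deck; y across. A knife fully home has its body frame on this frame. The bare deck goes up to x = 93, so the butt of a home knife overhangs by 17.
- guard_red_mouth (a point): Middle of the red guard's mouth, 10 above the deck; axes level, not sloping. The guard, 20 high, covers 75 mm down the slope from here. Its blade slot is 5 to 15 above the deck at the mouth, tapering in 14 mm to 7.6 to 12.5; side walls 46 apart. The handle, 20 thick, stops against it. Clear cover with a red label 24 by 50; red strip on the deck's upper end.
- catch_red (a point): Midway between two brass balls, 8 across, on springs inside the red guard, 20 down the slope from its mouth. They stand 30 apart; the blade's head spreads them and they snap in behind its shoulders. The push needed grows from 18 mm short of home to some 10 to 20 N at 5 mm short; there it gives way with a snap and the handle runs on to the hard stop at the guard.
- slot_blue (a point): The blue-labelled lane, which holds the blue knife. Its frame is like that of slot_red.
- slot_yellow (a point): The yellow-labelled lane, empty: the place of the yellow knife. Its frame is like that of slot_red.
- mat: Black cutting mat with a white grid, 220 by 300 and 3 thick, fixed on the bench; both loose knives lie on it. Origin: centre of its underside.
- stand: The knife stand, fixed on the bench, 252 wide over three like lanes side by side, 84 apart, in any order of colour; no ribs between them, so fingers have room beside a handle. Origin: on the bench below the middle lane's guard mouth; x points level, to the high end. The deck at the guards' mouths is 52 above the bench, and rises to 84 at the upper end.
- maul: White plastic maul standing on its head on the bench, 242 tall, wooden handle up. Leave it.
- rule: Steel rule 30 by 300 and 4 thick lying flat beyond the mat. Leave it.
- weight: Brass pattern weight, 60 across and 54 tall. Leave it.
- slicker: Turned wooden edge slicker standing on end, 36 across and 118 tall. Leave it.
- glue: Glue jar with a yellow label, 72 across and 85 tall. Leave it.
- rivets: Small white bowl, 70 across and 45 tall. Leave it.
- lane_red: The red lane as a fixed body (deck and guard). Origin: on the bench plane, 52 below slot_red; its x is level, along the lane.

How it is judged (in metres and radians):
At the end, for the whole second after the job is handed in: Red knife at rest in the red lane: within 2.5 mm of fully home, 5 mm of the lane's centre line, flat on the deck within 3 mm and 0.1 rad. Blue and yellow knives within 8 mm, and all other loose things within 20 mm, of where they began (x of knife_red in the frame of slot_red between -0.003 and 0.0025 m and y of knife_red in the frame of slot_red between -0.005 and 0.005 m and z of knife_red in the frame of slot_red between -0.003 and 0.003 m and angle between the x axis of knife_red and the x axis of slot_red, either way round below 0.1 rad and angle between the z axis of knife_red and the z axis of slot_red, either way round below 0.1 rad and linear speed of knife_red below 0.01 m/s and distance of each of knife_blue, knife_yellow from where it was at the start of the episode below 0.008 m and distance of each of maul, rule, weight, slicker, glue, rivets from where it was at the start of the episode below 0.02 m); the robot touches nothing.
It fails at once if the red knife is rammed into its lane (more than 90 N between them) (contact force between knife_red and lane_red above 90 N).
It also fails if it takes over 56 s, if anything falls off the work surface, if the arm or the gripper's body presses on something with over 40 N, if the wrist force passes 120 N, or if a joint passes its speed limit or range.

## Robot

A 7-joint arm with a two-finger parallel gripper is mounted at the origin on the work surface. World frame = base frame: x ahead of the robot, y to its left, z up, the work surface at z = 0. Lengths are in mm, angles in rad, forces in N, time in s.
With the tool pointing down it reaches from about 425 to 825 mm from the base axis. Payload 3.6 kg.
Tool frame: the origin (TCP) lies between the finger pads; the fingertips stand 25 mm ahead of it and the grasp point (between the pads) lies 6 mm ahead of it; z points along the fingers, y is the line along which they close (so a half turn about z gives the same grasp; the last joint's range is limited). The gripper opens to 85 mm and grips with 20 to 120 N. Pads are 22 mm wide; open, the fingers measure 114 mm over their backs; the gripper's body (76 mm by 85 mm) begins 54 mm behind the grasp point. The pads swing forward as they close: fully open they stand 13 mm farther back than shut.
Start: joints at [1.288, 0.615, -0.013, 1.423, 0.008, 1.103, -0.04], TCP at [164.475, -628.818, 256.297] pointing down, gripper open.
Joint ranges: [-3.12, 3.12], [-0.3, 2.06], [-1.34, 1.32], [0.26, 2.42], [-1.36, 4.5], [0.01, 1.98], [-2.84, 2.84]. Speed limits (rad/s): [2.79, 2.79, 3.14, 3.14, 3.14, 3.14, 3.14].

## Interface

Orientations are given as a unit quaternion [w, x, y, z].
In Python, from rig import state, grab_frame, finish_job gives the robot as it stands.
- The arm moves only by the shell command python3 -m inch 'ROWS' [FORCE]. ROWS is JSON, a list of rows, each an object of numbers: "jaw": the finger opening in m, from 0 to 0.0854; "tx", "ty", "tz": the shift along the tool's x, y, z in m; "rx", "ry", "rz": the turn, a rotation vector about the tool's x, y, z in degrees. A call has 1 to 8 rows; each row is the pose to reach, as a shift and turn from the pose commanded when the call began, along the tool's axes at that moment; what a row does not reach only later rows make up. A row lasts 1/10 s, in which the tool goes at most 50 mm and 8.59 degrees, less where a joint would pass 70% of its speed; a pose out of reach is approached as far as the arm can. A call with a gripper value outside its range is refused whole. The fingers move at their own pace and stop on an object; FORCE is the grip in N (left out, the last holds). Time passes only in rows, so rows that repeat a pose let the fingers close. It gives the time, the measured TCP pose, the force, the opening and the grip force at its end, in the units of the state.
- state(): the state, without advancing time (a new reading comes with each control period).
- grab_frame(name): name is "scene" or "top"; returns a dict with "image" (400x640x3 uint8, red, green, blue), "K" (3x3 intrinsics, pixels), "cam_to_world" (4x4, takes a point from camera to world coordinates). Camera axes: x right, y down, z forward; pixel columns grow to the right and rows downward; lengths in mm; the calibration is good to about 2 mm. A picture is of the moment at which its call begins. There is no depth.
- finish_job(): hands the job in; it is judged then, once.
The state is a dict: "time": time; "joints": joint angles; "dq": joint speeds; "tau": joint torques, N m; "tcp_pos": TCP position; "orientation": TCP orientation; "force": force on the tool from outside, world axes, zero at the start; "torque": the same for the moment, N m; "opening": finger opening in mm; "grip_force": force on a finger pad.
Only numpy, scipy, OpenCV 4.12 (cv2) and the standard library are available. Lean on these libraries where they do the work, as an engineer would, in place of code of your own. Each camera call takes 0.05 s, during which the arm holds its last target. There are 200 camera calls.

## Working session

There is one attempt and no reset: what is moved stays moved. The work goes in short steps, Python scripts to look and compute and a shell command to move; the robot and the scene stay as the last step left them, time stands still between calls to the robot, and variables do not carry over. Pictures are saved under pics/ and viewed, at most 10 in all, crops included, and the job is handed in when it is done.

```bash
mkdir -p pics; ls; python3 - <<'E'
from rig import *
import cv2,numpy as np
s=state();print({k:np.round(v,3).tolist() for k,v in s.items()})
for n in("scene","top"):
    f=grab_frame(n);cv2.imwrite(f"pics/{n}0.png",f["image"][:,:,::-1]);np.savez(f"{n}0.npz",**f);print(n,np.round(f["K"],1).tolist(),np.round(f["cam_to_world"],3).tolist())
E
```

```text
pics
{'time': 0.0, 'joints': [1.288, 0.616, -0.013, 1.425, 0.008, 1.103, -0.04], 'dq': [-0.002, -0.0, 0.001, 0.001, -0.001, 0.001, -0.0], 'tau': [-0.0, -46.922, 0.259, -17.103, 0.01, 0.01, -0.0], 'tcp_pos': [164.29, -628.154, 255.119], 'orientation': [-0.001, 0.992, 0.128, -0.0], 'force': [-0.579, -0.57, 0.342], 'torque': [0.021, 0.034, -0.029], 'grip_force': 0.0, 'opening': 85.205}
scene [[414.1, 0.0, 314.8], [0.0, 414.1, 204.7], [0.0, 0.0, 1.0]] [[0.499, 0.696, -0.517, 1194.966], [0.867, -0.408, 0.287, -363.116], [-0.012, -0.591, -0.807, 1055.997], [0.0, 0.0, 0.0, 1.0]]
top [[505.7, 0.0, 322.7], [0.0, 505.7, 207.7], [0.0, 0.0, 1.0]] [[-0.011, -0.996, 0.088, 431.965], [-1.0, 0.011, -0.001, 15.827], [-0.0, -0.088, -0.996, 1658.959], [0.0, 0.0, 0.0, 1.0]]
```

View pics/scene0.png

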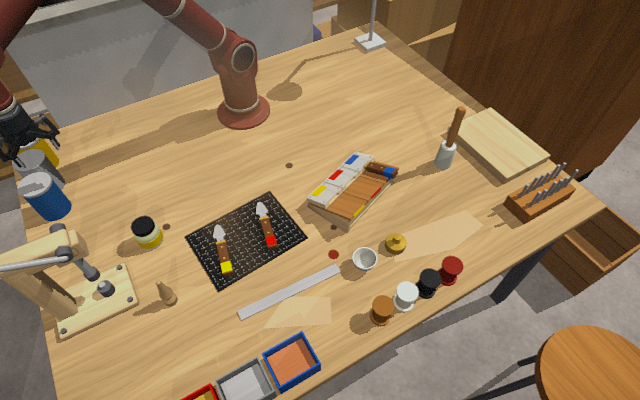

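View pics/top0.png

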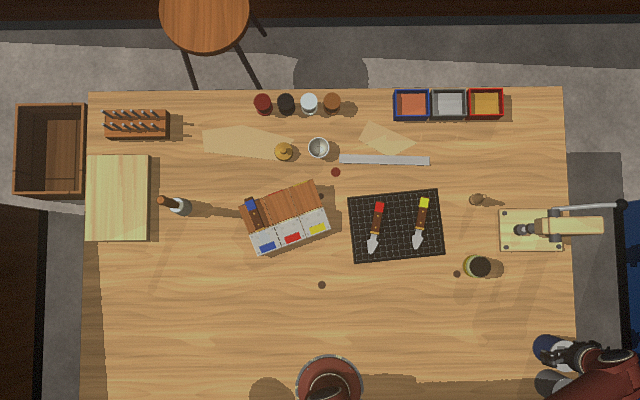

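The top view shows the red knife's sleeve at about (379,208) with its blade towards the robot. The stand's red label is the middle one, at (292,238), with the guards on the robot side. Next I measure these with masks in both views.

```bash
cat > h.py <<'E'
import cv2,numpy as np
def load(n,i=0): return dict(np.load(f"{n}{i}.npz"))
def ray(f,p):
    d=np.linalg.inv(f["K"])@np.array([p[0],p[1],1.]);T=f["cam_to_world"]
    d=T[:3,:3]@d;return T[:3,3],d/np.linalg.norm(d)
def onz(f,p,z):
    o,d=ray(f,p);return o+d*(z-o[2])/d[2]
def tri(f,p,g,q):
    o,d=ray(f,p);a,e=ray(g,q)
    s=np.linalg.lstsq(np.c_[d,-e],a-o,rcond=None)[0]
    P,Q=o+s[0]*d,a+s[1]*e;return (P+Q)/2,np.linalg.norm(P-Q)
def blobs(f,name,roi,amin=12):
    x0,y0,x1,y1=roi;im=f["image"][y0:y1,x0:x1];h=cv2.cvtColor(im,cv2.COLOR_RGB2HSV)
    H,S,V=[h[...,i].astype(int) for i in range(3)]
    m={"red":((H<6)|(H>172))&(S>170)&(V>110),"yellow":(H>22)&(H<36)&(S>150)&(V>130),"blue":(H>100)&(H<125)&(S>140)&(V>70)}[name]
    n,l,st,c=cv2.connectedComponentsWithStats(m.astype(np.uint8))
    return [(np.round(c[i]+[x0,y0],2).tolist(),int(st[i,4]),(st[i,:4]+[x0,y0,0,0]).tolist()) for i in range(1,n) if st[i,4]>=amin]
E
python3 - <<'E'
from h import *
t,s=load("top"),load("scene")
for c in("red","yellow","blue"):
    print(c,"top",blobs(t,c,(230,170,450,270)));print(c,"scene",blobs(s,c,(180,145,410,285)))
a=cv2.resize(t["image"][175:265,235:335],None,fx=6,fy=6,interpolation=cv2.INTER_CUBIC)
b=cv2.resize(t["image"][185:265,345:400],None,fx=6.75,fy=6.75,interpolation=cv2.INTER_CUBIC)
cv2.imwrite("pics/c1.png",a[:,:,::-1]);cv2.imwrite("pics/c2.png",b[:,:,::-1])
E
```

```text
red top [([378.67, 206.57], 83, [374, 201, 10, 11]), ([292.33, 237.42], 96, [285, 232, 16, 11])]
red scene [([335.47, 174.21], 57, [329, 170, 14, 10]), ([375.76, 192.57], 21, [371, 188, 10, 10]), ([270.48, 240.11], 94, [265, 235, 12, 12]), ([332.97, 254.38], 39, [329, 251, 9, 8])]
yellow top [([423.74, 202.07], 85, [419, 197, 10, 11]), ([316.86, 228.13], 98, [309, 223, 16, 11])]
yellow scene [([318.47, 190.28], 72, [312, 185, 14, 11]), ([358.84, 210.19], 32, [354, 205, 11, 12]), ([403.0, 243.9], 21, [400, 242, 6, 6]), ([225.91, 266.46], 116, [220, 261, 13, 13])]
blue top [([249.79, 204.43], 53, [245, 199, 11, 11]), ([267.63, 247.31], 49, [260, 242, 16, 11])]
blue scene [([351.33, 159.17], 48, [346, 155, 12, 9]), ([387.72, 171.9], 90, [383, 167, 12, 14])]
```

View pics/c1.png

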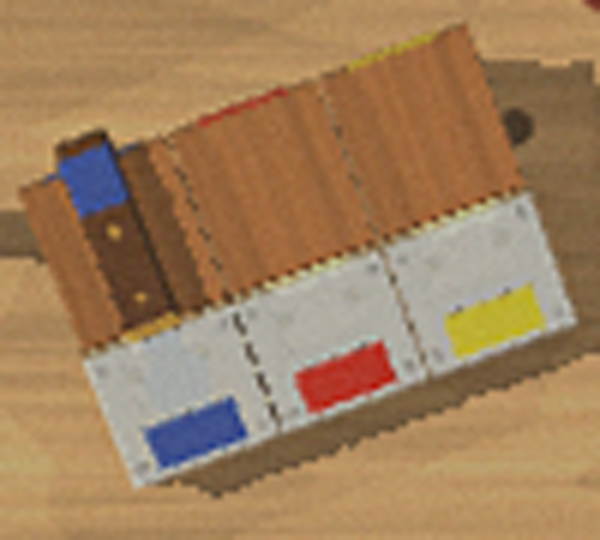

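View pics/c2.png

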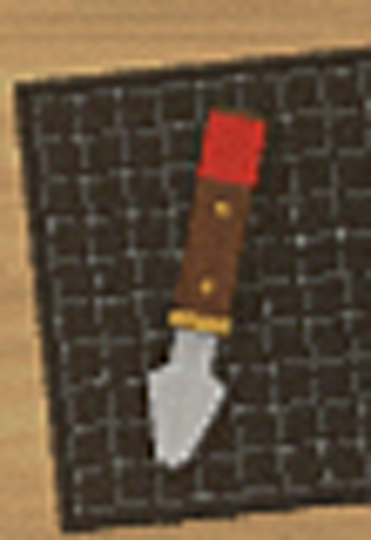

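The first crop shows the empty red lane in the middle. Its guard mouth edge runs from (235,297) to (385,243) in the crop and its label is centred across the lane. The second crop shows the red knife alone, sleeve centre (232,148), ferrule (200,321) and tip (172,467).

```bash
python3 - <<'E'
from h import *
t,s=load("top"),load("scene")
r=lambda a:np.round(a,1).tolist()
L={}
for n,p,q in(("red",(292.33,237.42),(335.47,174.21)),("yellow",(316.86,228.13),(318.47,190.28)),("blue",(267.63,247.31),(351.33,159.17))):
    P,e=tri(t,p,s,q);L[n]=onz(t,p,51);print(n,r(P),r(e),r(L[n]),r(onz(s,q,51)))
d=L["yellow"]-L["blue"];print("spacing",np.linalg.norm(d)/2)
# mouth edge on guard top, z=52+20cos20
m=lambda x,y:((x+.5)/6-.5+235,(y+.5)/6-.5+175)
A,B=[onz(t,m(*p),70.8) for p in((93,352),(527,193))]
print("mouth ends",r(A),r(B),np.linalg.norm(A-B))
ml=(A+B)/2;dy=(A-B)/np.linalg.norm(A-B);print("mid mouth top",r(ml),"yaw mouth",np.degrees(np.arctan2(-dy[0],dy[1])), "yaw labels",np.degrees(np.arctan2(d[0],-d[1])))
# deck strip red upper end z=84
for p in((205,122),(285,93)):print("strip",r(onz(t,m(*p),84)))
# knife
for nm,f,roi in(("top",t,(355,190,395,243)),("scene",s,(250,213,285,252))):
    x0,y0,x1,y1=roi;h=cv2.cvtColor(f["image"][y0:y1,x0:x1],cv2.COLOR_RGB2HSV)
    mk=((h[...,1]>95)&(h[...,2]>50)).astype(np.uint8)
    n,l,st,c=cv2.connectedComponentsWithStats(mk);i=1+np.argmax(st[1:,4])
    ys,xs=np.nonzero(l==i);pts=np.array([onz(f,(x+x0,y+y0),23)[:2] for x,y in zip(xs,ys)],np.float32)
    R=cv2.minAreaRect(pts);mu=pts.mean(0);u=np.linalg.svd(pts-mu)[2][0] if 0 else np.linalg.eigh(np.cov(pts.T))[1][:,1]
    u*=np.sign(u[0]);e=(pts-mu)@u
    print(nm,st[i].tolist(),"rect",r(R[0]),r(R[1]),"mean",r(mu),"yaw",np.degrees(np.arctan2(u[1],u[0])),e.min(),e.max())
    print("front",r(mu+u*e.min()),"butt",r(mu+u*e.max()))
w=lambda x,y:((x+.5)/6.75-.5+345,(y+.5)/6.75-.5+185)
print("tip",r(onz(t,w(172,467),13)),"ferrule",r(onz(t,w(200,321),23)),"butt",r(onz(t,w(238,113),23)),"sleeve",r(onz(t,(378.67,206.57),23)),r(onz(s,(270.48,240.11),23)))
E
```

```text
red [480.5, 111.4, 51.2] 1.8 [480.9, 112.2, 51.0] [479.9, 110.7, 51.0]
yellow [508.9, 32.8, 50.5] 2.7 [509.6, 34.0, 51.0] [508.7, 31.4, 51.0]
blue [450.3, 190.5, 49.3] 0.9 [450.5, 190.7, 51.0] [451.4, 189.1, 51.0]
spacing 83.720179054199
mouth ends [494.9, 243.6, 70.8] [575.8, 15.6, 70.8] 241.9087954768395
mid mouth top [535.4, 129.6, 70.8] yaw mouth 19.551703226913112 yaw labels 20.655812609411402
strip [613.8, 183.3, 84.0]
strip [628.5, 141.5, 84.0]
top [15, 10, 16, 36, 322] rect [544.0, -162.9] [33.2, 112.9] mean [545.0, -161.6999969482422] yaw -11.60927817939174 -57.08264661059573 55.88017279136149
front [489.1, -150.2] butt [599.7, -173.0]
scene [9, 2, 19, 35, 345] rect [549.2, -164.6] [31.6, 120.2] mean [551.0999755859375, -165.5] yaw -12.378427757982248 -62.2635374868141 58.05034295648668
front [490.3, -152.2] butt [607.8, -178.0]
tip [426.4, -137.1, 13.0] ferrule [495.9, -150.9, 23.0] butt [595.8, -171.3, 23.0] sleeve [578.7, -167.1, 23.0] [578.3, -171.2, 23.0]
```

```bash
cat > plan.py <<'E'
import numpy as np,sys
from scipy.spatial.transform import Rotation as R
from rig import state
def pose(yaw,pitch):
    c,s=np.cos(np.radians(yaw)),np.sin(np.radians(yaw));p=np.radians(pitch)
    x=np.array([c*np.cos(p),s*np.cos(p),np.sin(p)]);z=np.array([c*np.sin(p),s*np.sin(p),-np.cos(p)])
    return R.from_matrix(np.c_[x,np.cross(z,x),z])
def plan(pos,yaw,pitch=0):
    s=state();w,x,y,z=s["orientation"];T=R.from_quat([x,y,z,w])
    d=T.inv().apply(np.array(pos)-s["tcp_pos"]);r=(T.inv()*pose(yaw,pitch)).as_rotvec(degrees=True)
    print("t/m",np.round(d/1e3,4).tolist(),"r",np.round(r,2).tolist(),"|",np.round(s["tcp_pos"],1).tolist(),"F",np.round(s["force"],1).tolist(),"op",round(s["opening"],1),"g",round(s["grip_force"],1),"t",round(s["time"],2),"j",np.round(s["joints"],2).tolist())
if __name__=="__main__":
    a=list(map(float,sys.argv[1:]));plan(a[:3],*a[3:])
E
python3 plan.py 280 -400 256 0; python3 plan.py 532 -160.2 120 -11.9
```

```text
t/m [0.1697, -0.1915, -0.0003] r [-0.13, 0.02, 14.66] | [164.3, -628.2, 255.2] F [1.2, -0.9, 0.1] op 85.4 g 0.0 t 0.1 j [1.29, 0.62, -0.01, 1.42, 0.01, 1.1, -0.04]
t/m [0.4742, -0.3594, 0.1361] r [-0.13, 0.03, 26.56] | [164.3, -628.2, 255.2] F [1.2, -0.9, 0.1] op 85.4 g 0.0 t 0.1 j [1.29, 0.62, -0.01, 1.42, 0.01, 1.1, -0.04]
```

```bash
python3 -m inch '[{"jaw":0.06,"tx":0.03,"ty":-0.035,"tz":0,"rz":3},{"jaw":0.06,"tx":0.06,"ty":-0.07,"tz":0,"rz":6},{"jaw":0.06,"tx":0.09,"ty":-0.105,"tz":0,"rz":9},{"jaw":0.06,"tx":0.12,"ty":-0.14,"tz":0,"rz":12},{"jaw":0.06,"tx":0.15,"ty":-0.17,"tz":0,"rz":14},{"jaw":0.06,"tx":0.17,"ty":-0.19,"tz":0,"rz":15},{"jaw":0.06,"tx":0.17,"ty":-0.19,"tz":0,"rz":15}]'; python3 plan.py 532 -160.2 120 -11.9
```

```text
t/m [0.4742, -0.3594, 0.1361] r [-0.13, 0.03, 26.56] | [164.3, -628.2, 255.2] F [1.2, -0.9, 0.1] op 85.4 g 0.0 t 0.1 j [1.29, 0.62, -0.01, 1.42, 0.01, 1.1, -0.04]validation failed for argument at $[0]...
```

```bash
python3 -m inch '[{"jaw":0.06,"tx":0.03,"ty":-0.035,"tz":0.0,"rx":0.0,"ry":0.0,"rz":3.0},{"jaw":0.06,"tx":0.06,"ty":-0.07,"tz":0.0,"rx":0.0,"ry":0.0,"rz":6.0},{"jaw":0.06,"tx":0.09,"ty":-0.105,"tz":0.0,"rx":0.0,"ry":0.0,"rz":9.0},{"jaw":0.06,"tx":0.12,"ty":-0.14,"tz":0.0,"rx":0.0,"ry":0.0,"rz":12.0},{"jaw":0.06,"tx":0.15,"ty":-0.17,"tz":0.0,"rx":0.0,"ry":0.0,"rz":14.0},{"jaw":0.06,"tx":0.17,"ty":-0.19,"tz":0.0,"rx":0.0,"ry":0.0,"rz":15.0},{"jaw":0.06,"tx":0.17,"ty":-0.19,"tz":0.0,"rx":0.0,"ry":0.0,"rz":15.0}]'; python3 plan.py 532 -160.2 120 -11.9
```

```text
time: 0.8
tcp_pos: [283.8, -397.3, 256.1]
orientation: [-0.002, 1.0, 0.001, 0.0]
force: [-0.3, -0.5, -0.0]
opening: 60.0
grip_force: 0.0
t/m [0.2486, -0.236, 0.1372] r [-0.21, -0.03, 12.04] | [283.8, -397.3, 256.1] F [-0.3, -0.5, -0.0] op 60.0 g 0.0 t 0.8 j [0.89, 0.37, 0.02, 1.88, -0.01, 0.9, -0.65]
```

```bash
python3 -m inch '[{"jaw":0.06,"tx":0.042,"ty":-0.04,"tz":0.023,"rx":0.0,"ry":0.0,"rz":2.0},{"jaw":0.06,"tx":0.083,"ty":-0.08,"tz":0.046,"rx":0.0,"ry":0.0,"rz":4.0},{"jaw":0.06,"tx":0.125,"ty":-0.118,"tz":0.069,"rx":0.0,"ry":0.0,"rz":6.0},{"jaw":0.06,"tx":0.166,"ty":-0.158,"tz":0.092,"rx":0.0,"ry":0.0,"rz":8.0},{"jaw":0.06,"tx":0.207,"ty":-0.197,"tz":0.115,"rx":0.0,"ry":0.0,"rz":10.0},{"jaw":0.06,"tx":0.248,"ty":-0.236,"tz":0.137,"rx":0.0,"ry":0.0,"rz":12.0},{"jaw":0.06,"tx":0.248,"ty":-0.236,"tz":0.137,"rx":0.0,"ry":0.0,"rz":12.0},{"jaw":0.06,"tx":0.248,"ty":-0.236,"tz":0.137,"rx":0.0,"ry":0.0,"rz":12.0}]'; python3 plan.py 532 -160.2 30 -11.9
```

```text
time: 1.6
tcp_pos: [533.2, -162.6, 117.1]
orientation: [-0.002, 0.995, -0.104, -0.0]
force: [-0.5, 1.0, 1.0]
opening: 60.2
grip_force: 0.0
t/m [-0.0015, -0.0018, 0.0871] r [-0.18, 0.06, -0.04] | [533.2, -162.6, 117.1] F [-0.5, 1.0, 1.0] op 60.2 g 0.0 t 1.6 j [0.22, 0.65, 0.05, 1.84, -0.06, 0.65, -1.47]
```

```bash
python3 -m inch '[{"jaw":0.06,"tx":-0.0015,"ty":-0.002,"tz":0.02,"rx":0.0,"ry":0.0,"rz":0.0},{"jaw":0.06,"tx":-0.0015,"ty":-0.002,"tz":0.04,"rx":0.0,"ry":0.0,"rz":0.0},{"jaw":0.06,"tx":-0.0015,"ty":-0.002,"tz":0.055,"rx":0.0,"ry":0.0,"rz":0.0},{"jaw":0.06,"tx":-0.0015,"ty":-0.002,"tz":0.055,"rx":0.0,"ry":0.0,"rz":0.0},{"jaw":0.06,"tx":-0.0015,"ty":-0.002,"tz":0.055,"rx":0.0,"ry":0.0,"rz":0.0}]'; python3 plan.py 532 -160.2 30 -11.9; python3 - <<'E'
from rig import grab_frame
import cv2,numpy as np
o=[]
for n,(x,y) in(("top",(340,180)),("scene",(210,180))):
    f=grab_frame(n);o.append(cv2.resize(f["image"][y:y+90,x:x+80],None,fx=5,fy=5,interpolation=cv2.INTER_CUBIC))
cv2.imwrite("pics/g1.png",np.hstack(o)[:,:,::-1])
E
```

```text
time: 2.1
tcp_pos: [529.0, -166.4, 64.3]
orientation: [0.0, 0.994, -0.108, -0.0]
force: [0.0, -1.1, 0.6]
opening: 59.7
grip_force: 0.0
t/m [0.0016, -0.0067, 0.0343] r [0.04, 0.02, -0.52] | [529.0, -166.4, 64.3] F [0.0, -1.1, 0.6] op 59.7 g 0.0 t 2.1 j [0.23, 0.73, 0.05, 1.88, -0.06, 0.53, -1.46]
```

View pics/g1.png

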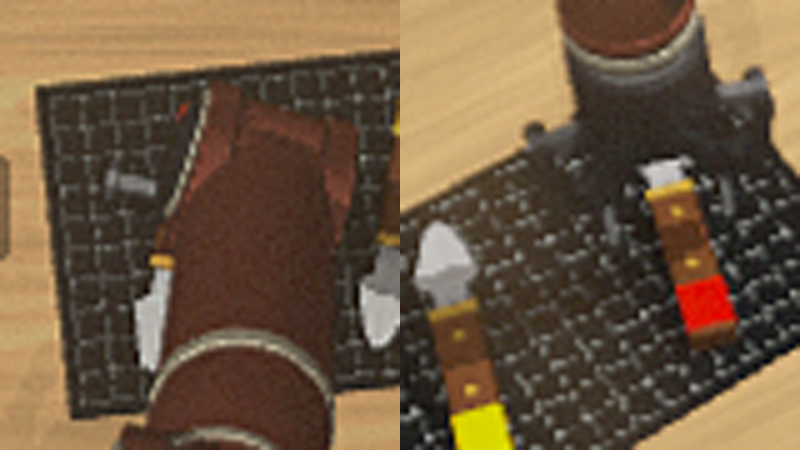

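The scene view (right half) shows the open fingers straddling the red handle, at about (615,225) and (728,195). The gripper sits a little too far to -y, so I let it settle, correct that, and descend.

```bash
python3 -m inch '[{"jaw":0.06,"tx":0.0,"ty":0.0,"tz":0.0,"rx":0.0,"ry":0.0,"rz":0.0},{"jaw":0.06,"tx":0.0,"ty":0.0,"tz":0.0,"rx":0.0,"ry":0.0,"rz":0.0},{"jaw":0.06,"tx":0.0,"ty":0.0,"tz":0.0,"rx":0.0,"ry":0.0,"rz":0.0},{"jaw":0.06,"tx":0.0,"ty":0.0,"tz":0.0,"rx":0.0,"ry":0.0,"rz":0.0}]'; python3 plan.py 532 -160.2 30 -11.9
```

```text
time: 2.6
tcp_pos: [529.3, -165.2, 64.6]
orientation: [0.0, 0.994, -0.107, 0.0]
force: [-0.9, 0.4, -0.0]
opening: 59.9
grip_force: 0.0
t/m [0.0015, -0.0055, 0.0346] r [-0.0, -0.03, -0.44] | [529.3, -165.2, 64.6] F [-0.9, 0.4, -0.0] op 59.9 g 0.0 t 2.6 j [0.23, 0.73, 0.05, 1.89, -0.06, 0.53, -1.46]
```

```bash
python3 -m inch '[{"jaw":0.06,"tx":0.0015,"ty":-0.0055,"tz":0.0,"rx":0.0,"ry":0.0,"rz":-0.4},{"jaw":0.06,"tx":0.0015,"ty":-0.0055,"tz":0.015,"rx":0.0,"ry":0.0,"rz":-0.4},{"jaw":0.06,"tx":0.0015,"ty":-0.0055,"tz":0.028,"rx":0.0,"ry":0.0,"rz":-0.4},{"jaw":0.06,"tx":0.0015,"ty":-0.0055,"tz":0.034,"rx":0.0,"ry":0.0,"rz":-0.4},{"jaw":0.06,"tx":0.0015,"ty":-0.0055,"tz":0.034,"rx":0.0,"ry":0.0,"rz":-0.4},{"jaw":0.06,"tx":0.0015,"ty":-0.0055,"tz":0.034,"rx":0.0,"ry":0.0,"rz":-0.4},{"jaw":0.06,"tx":0.0015,"ty":-0.0055,"tz":0.034,"rx":0.0,"ry":0.0,"rz":-0.4}]' 60; python3 plan.py 532 -160.2 30 -11.9
```

```text
time: 3.3
tcp_pos: [532.2, -160.3, 30.7]
orientation: [0.0, 0.995, -0.104, 0.0]
force: [0.3, -0.4, 0.2]
opening: 59.8
grip_force: 0.0
t/m [-0.0002, -0.0001, 0.0007] r [0.0, -0.05, -0.05] | [532.2, -160.3, 30.7] F [0.3, -0.4, 0.2] op 59.8 g 0.0 t 3.3 j [0.23, 0.79, 0.04, 1.89, -0.07, 0.46, -1.46]
```

```bash
python3 -m inch '[{"jaw":0.045,"tx":0.0,"ty":0.0,"tz":0.0,"rx":0.0,"ry":0.0,"rz":0.0},{"jaw":0.035,"tx":0.0,"ty":0.0,"tz":0.0,"rx":0.0,"ry":0.0,"rz":0.0},{"jaw":0.028,"tx":0.0,"ty":0.0,"tz":0.0,"rx":0.0,"ry":0.0,"rz":0.0},{"jaw":0.02,"tx":0.0,"ty":0.0,"tz":0.0,"rx":0.0,"ry":0.0,"rz":0.0},{"jaw":0.02,"tx":0.0,"ty":0.0,"tz":0.0,"rx":0.0,"ry":0.0,"rz":0.0},{"jaw":0.02,"tx":0.0,"ty":0.0,"tz":0.0,"rx":0.0,"ry":0.0,"rz":0.0}]' 60; python3 plan.py 532 -160.2 30 -11.9
```

```text
time: 3.9
tcp_pos: [532.0, -160.3, 30.9]
orientation: [0.0, 0.995, -0.104, 0.0]
force: [-1.4, 0.7, 4.7]
opening: 26.6
grip_force: 59.9
t/m [-0.0001, -0.0, 0.0009] r [0.0, -0.04, -0.05] | [532.0, -160.3, 30.9] F [-1.4, 0.7, 4.7] op 26.6 g 59.9 t 3.9 j [0.23, 0.79, 0.04, 1.89, -0.07, 0.46, -1.46]
```

```bash
cat > slot.py <<'E'
import sys,numpy as np
from plan import *
O=np.array([540.8,133.3,52.]);YAW=20.4;KX,KZ=41.5,28.
def main(kx,ky,kz,yaw=YAW,pitch=20.):
    M=pose(YAW,20.).as_matrix()
    E=np.c_[M[:,0],-M[:,1],-M[:,2]]
    plan(O+E@[kx+KX,ky,kz+KZ],yaw,pitch)
    s=state();k=E.T@(s["tcp_pos"]-O)-[KX,0,KZ];print("knife in slot (if rigid)",np.round(k,1),"F slot",np.round(E.T@s["force"],1))
main(*map(float,sys.argv[1:]))
E
python3 -m inch '[{"jaw":0.02,"tx":0.0,"ty":0.0,"tz":-0.01,"rx":0.0,"ry":0.0,"rz":0.0},{"jaw":0.02,"tx":0.0,"ty":0.0,"tz":-0.03,"rx":0.0,"ry":0.0,"rz":0.0},{"jaw":0.02,"tx":0.0,"ty":0.0,"tz":-0.06,"rx":0.0,"ry":0.0,"rz":0.0},{"jaw":0.02,"tx":0.0,"ty":0.0,"tz":-0.09,"rx":0.0,"ry":0.0,"rz":0.0},{"jaw":0.02,"tx":0.0,"ty":0.0,"tz":-0.12,"rx":0.0,"ry":0.0,"rz":0.0},{"jaw":0.02,"tx":0.0,"ty":0.0,"tz":-0.15,"rx":0.0,"ry":0.0,"rz":0.0},{"jaw":0.02,"tx":0.0,"ty":0.0,"tz":-0.15,"rx":0.0,"ry":0.0,"rz":0.0},{"jaw":0.02,"tx":0.0,"ty":0.0,"tz":-0.15,"rx":0.0,"ry":0.0,"rz":0.0}]' 90
python3 slot.py 85 0 60
```

```text
time: 4.7
tcp_pos: [531.6, -160.0, 180.6]
orientation: [-0.0, 0.995, -0.104, 0.0]
force: [0.3, -0.1, -1.8]
opening: 26.0
grip_force: 89.2
t/m [0.0234, -0.3363, 0.0027] r [5.64, 19.45, -32.0] | [531.6, -160.0, 180.6] F [0.3, -0.1, -1.8] op 26.0 g 89.2 t 4.7 j [0.21, 0.56, 0.07, 1.8, -0.05, 0.79, -1.48]
knife in slot (if rigid) [-101.7 -271.6  130.7] F slot [-0.4 -0.2 -1.8]
```

```bash
python3 -m inch '[{"jaw":0.02,"tx":0.003,"ty":-0.042,"tz":0.0,"rx":0.8,"ry":2.8,"rz":-4.6},{"jaw":0.02,"tx":0.006,"ty":-0.084,"tz":0.0,"rx":1.6,"ry":5.6,"rz":-9.1},{"jaw":0.02,"tx":0.009,"ty":-0.126,"tz":0.0,"rx":2.4,"ry":8.3,"rz":-13.7},{"jaw":0.02,"tx":0.012,"ty":-0.168,"tz":0.0,"rx":3.2,"ry":11.1,"rz":-18.3},{"jaw":0.02,"tx":0.015,"ty":-0.21,"tz":0.0,"rx":4.0,"ry":13.9,"rz":-22.9},{"jaw":0.02,"tx":0.018,"ty":-0.252,"tz":0.0,"rx":4.8,"ry":16.7,"rz":-27.4},{"jaw":0.02,"tx":0.021,"ty":-0.294,"tz":0.001,"rx":5.6,"ry":19.4,"rz":-32.0},{"jaw":0.02,"tx":0.023,"ty":-0.336,"tz":0.003,"rx":5.6,"ry":19.4,"rz":-32.0}]'
python3 -m inch '[{"jaw":0.02,"tx":0.0,"ty":0.0,"tz":0.0,"rx":0.0,"ry":0.0,"rz":0.0},{"jaw":0.02,"tx":0.0,"ty":0.0,"tz":0.0,"rx":0.0,"ry":0.0,"rz":0.0},{"jaw":0.02,"tx":0.0,"ty":0.0,"tz":0.0,"rx":0.0,"ry":0.0,"rz":0.0},{"jaw":0.02,"tx":0.0,"ty":0.0,"tz":0.0,"rx":0.0,"ry":0.0,"rz":0.0}]'
python3 slot.py 85 0 10
python3 - <<'E'
from rig import grab_frame
import cv2,numpy as np
o=[]
for n,(x,y) in(("top",(235,175)),("scene",(300,120))):
    f=grab_frame(n);np.savez(f"{n}1.npz",**f);o.append(cv2.resize(f["image"][y:y+100,x:x+100],None,fx=4,fy=4,interpolation=cv2.INTER_CUBIC))
cv2.imwrite("pics/a1.png",np.hstack(o)[:,:,::-1])
E
```

```text
time: 5.5
tcp_pos: [621.7, 163.2, 174.2]
orientation: [-0.03, 0.97, 0.174, 0.167]
force: [0.2, -0.7, -1.3]
opening: 26.1
grip_force: 89.2
time: 5.9
tcp_pos: [623.6, 161.5, 176.4]
orientation: [-0.03, 0.97, 0.173, 0.169]
force: [0.5, -0.2, -1.7]
opening: 25.8
grip_force: 89.2
t/m [0.002, -0.0026, 0.049] r [0.12, 0.2, -0.16] | [623.6, 161.5, 176.4] F [0.5, -0.2, -1.7] op 25.8 g 89.2 t 5.9 j [-0.24, 0.58, -0.06, 1.83, 0.03, 0.39, -1.52]
knife in slot (if rigid) [83.2 -2.5 59.1] F slot [-0.2 -0.3 -1.7]
```

View pics/a1.png

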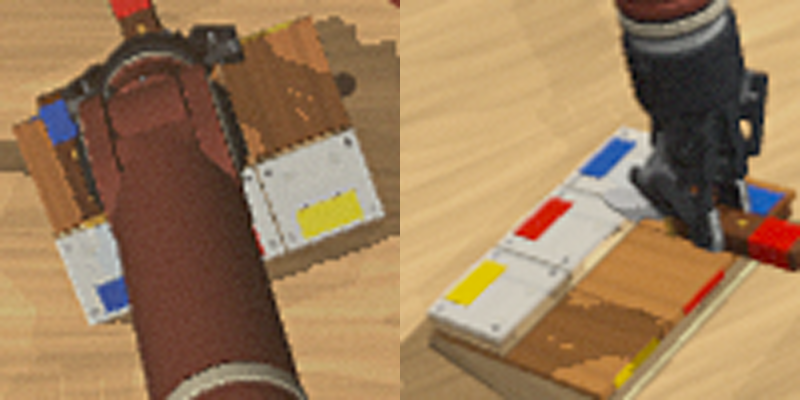

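The scene view shows the knife held above the red lane, its tip pointing at the red guard near (565,190). The fingers are clear of the blue handle. Now I lower it close to the deck.

```bash
python3 -m inch '[{"jaw":0.02,"tx":0.002,"ty":-0.0025,"tz":0.01,"rx":0.1,"ry":0.2,"rz":-0.1},{"jaw":0.02,"tx":0.002,"ty":-0.0025,"tz":0.022,"rx":0.1,"ry":0.2,"rz":-0.1},{"jaw":0.02,"tx":0.002,"ty":-0.0025,"tz":0.034,"rx":0.1,"ry":0.2,"rz":-0.1},{"jaw":0.02,"tx":0.002,"ty":-0.0025,"tz":0.046,"rx":0.1,"ry":0.2,"rz":-0.1},{"jaw":0.02,"tx":0.002,"ty":-0.0025,"tz":0.052,"rx":0.1,"ry":0.2,"rz":-0.1},{"jaw":0.02,"tx":0.002,"ty":-0.0025,"tz":0.052,"rx":0.1,"ry":0.2,"rz":-0.1},{"jaw":0.02,"tx":0.002,"ty":-0.0025,"tz":0.052,"rx":0.1,"ry":0.2,"rz":-0.1},{"jaw":0.02,"tx":0.002,"ty":-0.0025,"tz":0.052,"rx":0.1,"ry":0.2,"rz":-0.1}]'
python3 slot.py 85 0 0
python3 - <<'E'
from rig import grab_frame
import cv2,numpy as np
f=grab_frame("scene");np.savez("scene2.npz",**f);o=cv2.resize(f["image"][140:225,305:410],None,fx=7,fy=7,interpolation=cv2.INTER_CUBIC)
cv2.imwrite("pics/a2.png",o[:,:,::-1])
E
```

```text
time: 6.8
tcp_pos: [641.7, 173.0, 129.7]
orientation: [-0.032, 0.969, 0.175, 0.172]
force: [-0.1, 0.4, -1.1]
opening: 25.9
grip_force: 89.2
t/m [-0.002, 0.0021, 0.0079] r [-0.07, -0.19, 0.09] | [641.7, 173.0, 129.7] F [-0.1, 0.4, -1.1] op 25.9 g 89.2 t 6.8 j [-0.25, 0.67, -0.06, 1.82, 0.03, 0.31, -1.53]
knife in slot (if rigid) [86.9  2.1  7.9] F slot [-0.3  0.4 -1.1]
```

View pics/a2.png

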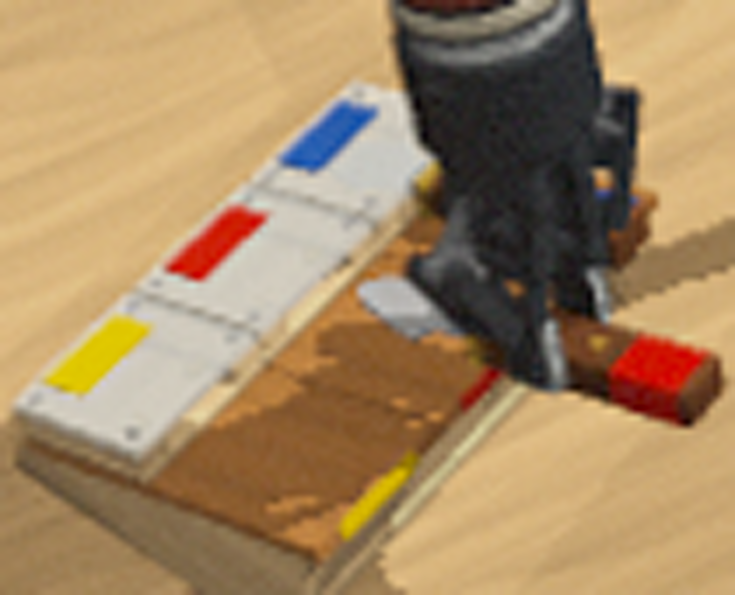

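The crop shows the tip at (360,287), about in line with the red lane's centre (label (217,243), mouth middle about (319,273)). I let it settle and check numerically, casting rays onto the sloping plane.

```bash
python3 -m inch '[{"jaw":0.02,"tx":0.0,"ty":0.0,"tz":0.0,"rx":0.0,"ry":0.0,"rz":0.0},{"jaw":0.02,"tx":0.0,"ty":0.0,"tz":0.0,"rx":0.0,"ry":0.0,"rz":0.0},{"jaw":0.02,"tx":0.0,"ty":0.0,"tz":0.0,"rx":0.0,"ry":0.0,"rz":0.0},{"jaw":0.02,"tx":0.0,"ty":0.0,"tz":0.0,"rx":0.0,"ry":0.0,"rz":0.0},{"jaw":0.02,"tx":0.0,"ty":0.0,"tz":0.0,"rx":0.0,"ry":0.0,"rz":0.0},{"jaw":0.02,"tx":0.0,"ty":0.0,"tz":0.0,"rx":0.0,"ry":0.0,"rz":0.0}]'
python3 slot.py 85 0 0
python3 - <<'E'
from h import *
from plan import pose
from rig import grab_frame
f=grab_frame("scene");np.savez("scene3.npz",**f)
t=grab_frame("top");np.savez("top3.npz",**t)
O=np.array([540.8,133.3,52.]);M=pose(20.4,20).as_matrix();E=np.c_[M[:,0],-M[:,1],-M[:,2]]
def pl(f,p,z):
    o,d=ray(f,p);o=E.T@(o-O);d=E.T@d;return np.round(o+d*(z-o[2])/d[2],1)
c=lambda x,y:((x+.5)/7-.5+305,(y+.5)/7-.5+140)
print("label",pl(f,c(217,243),20),"mouth",pl(f,c(380,218),20),pl(f,c(258,328),20))
print("top labels",pl(load("top"),(292.33,237.42),20))
print("tip",pl(f,c(360,287),18),"butt top edge",pl(f,c(722,352),28),pl(f,c(683,395),28))
for b in blobs(f,"red",(300,150,430,240)):print(b,pl(f,b[0],28),pl(f,b[0],20))
for b in blobs(t,"red",(230,150,330,270)):print("top",b,pl(t,b[0],28))
for p in((465,408),(500,370)):print("strip",pl(f,c(*p),0))
E
```

```text
time: 7.45
tcp_pos: [641.4, 173.0, 129.2]
orientation: [-0.031, 0.969, 0.175, 0.172]
force: [0.2, 0.3, -2.2]
opening: 26.1
grip_force: 89.2
t/m [-0.0015, 0.0022, 0.0075] r [-0.08, -0.13, 0.1] | [641.4, 173.0, 129.2] F [0.2, 0.3, -2.2] op 26.1 g 89.2 t 7.45 j [-0.25, 0.67, -0.06, 1.82, 0.03, 0.31, -1.53]
knife in slot (if rigid) [86.5  2.2  7.5] F slot [-0.5  0.2 -2.2]
label [-62.1   1.   20. ] mouth [-0.2 43.9 20. ] [ -5.2 -39.4  20. ]
top labels [-60.2   1.2  20. ]
tip [19.1  2.7 18. ] butt top edge [195.3  17.1  28. ] [195.  -10.9  28. ]
([335.39, 174.29], 56, [329, 170, 14, 10]) [-54.2  -6.4  28. ] [-62.7   0.8  20. ]
([397.85, 193.01], 92, [392, 188, 13, 12]) [177.1  -5.   28. ] [171.    2.2  20. ]
top ([264.14, 169.56], 90, [259, 164, 11, 12]) [175.8   4.2  28. ]
strip [ 94.6 -28.9   0. ]
strip [94.3 -3.   0. ]
```

```bash
python3 -m inch '[{"jaw":0.02,"tx":0.0,"ty":0.001,"tz":0.002,"rx":0.0,"ry":0.0,"rz":0.0},{"jaw":0.02,"tx":0.0,"ty":0.001,"tz":0.004,"rx":0.0,"ry":0.0,"rz":0.0},{"jaw":0.02,"tx":0.0,"ty":0.001,"tz":0.005,"rx":0.0,"ry":0.0,"rz":0.0},{"jaw":0.02,"tx":0.0,"ty":0.001,"tz":0.006,"rx":0.0,"ry":0.0,"rz":0.0},{"jaw":0.02,"tx":0.0,"ty":0.001,"tz":0.006,"rx":0.0,"ry":0.0,"rz":0.0},{"jaw":0.02,"tx":0.0,"ty":0.001,"tz":0.006,"rx":0.0,"ry":0.0,"rz":0.0},{"jaw":0.02,"tx":0.0,"ty":0.001,"tz":0.006,"rx":0.0,"ry":0.0,"rz":0.0}]'
python3 slot.py 85 1 0
python3 -m inch '[{"jaw":0.02,"tx":0.0,"ty":0.0,"tz":0.0005,"rx":0.0,"ry":0.0,"rz":0.0},{"jaw":0.02,"tx":0.0,"ty":0.0,"tz":0.001,"rx":0.0,"ry":0.0,"rz":0.0},{"jaw":0.02,"tx":0.0,"ty":0.0,"tz":0.001,"rx":0.0,"ry":0.0,"rz":0.0},{"jaw":0.02,"tx":0.0,"ty":0.0,"tz":0.001,"rx":0.0,"ry":0.0,"rz":0.0}]'
python3 slot.py 85 1 0
```

```text
time: 8.25
tcp_pos: [643.7, 172.8, 123.6]
orientation: [-0.031, 0.969, 0.175, 0.172]
force: [0.1, 0.6, -1.8]
opening: 26.0
grip_force: 89.2
t/m [-0.0016, 0.0002, 0.0016] r [-0.08, -0.14, 0.09] | [643.7, 172.8, 123.6] F [0.1, 0.6, -1.8] op 26.0 g 89.2 t 8.25 j [-0.25, 0.68, -0.06, 1.81, 0.03, 0.3, -1.53]
knife in slot (if rigid) [86.6  1.2  1.6] F slot [-0.3  0.5 -1.8]
time: 8.65
tcp_pos: [644.0, 172.9, 122.6]
orientation: [-0.031, 0.969, 0.175, 0.172]
force: [0.5, -0.3, -0.8]
opening: 26.4
grip_force: 89.3
t/m [-0.0016, 0.0002, 0.0005] r [-0.08, -0.14, 0.09] | [644.0, 172.9, 122.6] F [0.5, -0.3, -0.8] op 26.4 g 89.3 t 8.65 j [-0.25, 0.68, -0.06, 1.81, 0.03, 0.3, -1.53]
knife in slot (if rigid) [86.6  1.2  0.5] F slot [ 0.  -0.4 -0.9]
```

```bash
python3 -m inch '[{"jaw":0.02,"tx":0.0,"ty":0.0,"tz":0.0005,"rx":0.0,"ry":0.0,"rz":0.0},{"jaw":0.02,"tx":0.0,"ty":0.0,"tz":0.001,"rx":0.0,"ry":0.0,"rz":0.0},{"jaw":0.02,"tx":0.0,"ty":0.0,"tz":0.001,"rx":0.0,"ry":0.0,"rz":0.0},{"jaw":0.02,"tx":0.0,"ty":0.0,"tz":0.001,"rx":0.0,"ry":0.0,"rz":0.0}]'
python3 slot.py 85 1 0
python3 -m inch '[{"jaw":0.02,"tx":0.0,"ty":0.0,"tz":0.0005,"rx":0.0,"ry":0.0,"rz":0.0},{"jaw":0.02,"tx":0.0,"ty":0.0,"tz":0.001,"rx":0.0,"ry":0.0,"rz":0.0},{"jaw":0.02,"tx":0.0,"ty":0.0,"tz":0.001,"rx":0.0,"ry":0.0,"rz":0.0},{"jaw":0.02,"tx":0.0,"ty":0.0,"tz":0.001,"rx":0.0,"ry":0.0,"rz":0.0}]'
python3 slot.py 85 1 0
```

```text
time: 9.05
tcp_pos: [644.2, 173.0, 122.3]
orientation: [-0.031, 0.969, 0.175, 0.172]
force: [-3.3, -1.1, 5.7]
opening: 26.0
grip_force: 90.2
t/m [-0.0016, 0.0001, 0.0001] r [-0.07, -0.14, 0.09] | [644.2, 173.0, 122.3] F [-3.3, -1.1, 5.7] op 26.0 g 90.2 t 9.05 j [-0.25, 0.68, -0.06, 1.81, 0.03, 0.3, -1.53]
knife in slot (if rigid) [86.6  1.1  0.1] F slot [-1.3  0.1  6.5]
time: 9.45
tcp_pos: [644.4, 173.1, 122.0]
orientation: [-0.031, 0.969, 0.175, 0.172]
force: [-5.9, -1.3, 10.1]
opening: 25.8
grip_force: 91.0
t/m [-0.0017, 0.0002, -0.0001] r [-0.07, -0.14, 0.09] | [644.4, 173.1, 122.0] F [-5.9, -1.3, 10.1] op 25.8 g 91.0 t 9.45 j [-0.25, 0.68, -0.06, 1.81, 0.03, 0.3, -1.53]
knife in slot (if rigid) [86.7  1.2 -0.1] F slot [-2.2  0.9 11.6]
```

Deck contact is felt at z ≈ 0, so the height checks out. I ease off and slide in.

```bash
python3 -m inch '[{"jaw":0.02,"tx":0.0,"ty":0.0,"tz":-0.0012,"rx":0.0,"ry":0.0,"rz":0.0},{"jaw":0.02,"tx":-0.004,"ty":0.0,"tz":-0.0012,"rx":0.0,"ry":0.0,"rz":0.0},{"jaw":0.02,"tx":-0.008,"ty":0.0,"tz":-0.0012,"rx":0.0,"ry":0.0,"rz":0.0},{"jaw":0.02,"tx":-0.012,"ty":0.0,"tz":-0.0012,"rx":0.0,"ry":0.0,"rz":0.0},{"jaw":0.02,"tx":-0.016,"ty":0.0,"tz":-0.0012,"rx":0.0,"ry":0.0,"rz":0.0},{"jaw":0.02,"tx":-0.02,"ty":0.0,"tz":-0.0012,"rx":0.0,"ry":0.0,"rz":0.0},{"jaw":0.02,"tx":-0.024,"ty":0.0,"tz":-0.0012,"rx":0.0,"ry":0.0,"rz":0.0},{"jaw":0.02,"tx":-0.024,"ty":0.0,"tz":-0.0012,"rx":0.0,"ry":0.0,"rz":0.0}]'
python3 slot.py 40 1 0
```

```text
time: 10.25
tcp_pos: [624.8, 165.6, 115.0]
orientation: [-0.032, 0.968, 0.175, 0.175]
force: [-0.9, 0.2, 5.7]
opening: 25.9
grip_force: 90.2
t/m [-0.0247, -0.0, 0.0003] r [-0.06, -0.44, 0.1] | [624.8, 165.6, 115.0] F [-0.9, 0.2, 5.7] op 25.9 g 90.2 t 10.25 j [-0.24, 0.67, -0.06, 1.88, 0.03, 0.24, -1.53]
knife in slot (if rigid) [64.7  1.   0.4] F slot [1.2 0.5 5.6]
```

```bash
python3 -m inch '[{"jaw":0.02,"tx":-0.003,"ty":0.0,"tz":-0.0003,"rx":0.0,"ry":-0.2,"rz":0.0},{"jaw":0.02,"tx":-0.007,"ty":0.0,"tz":-0.0003,"rx":0.0,"ry":-0.2,"rz":0.0},{"jaw":0.02,"tx":-0.011,"ty":0.0,"tz":-0.0003,"rx":0.0,"ry":-0.2,"rz":0.0},{"jaw":0.02,"tx":-0.015,"ty":0.0,"tz":-0.0003,"rx":0.0,"ry":-0.2,"rz":0.0},{"jaw":0.02,"tx":-0.019,"ty":0.0,"tz":-0.0003,"rx":0.0,"ry":-0.2,"rz":0.0},{"jaw":0.02,"tx":-0.023,"ty":0.0,"tz":-0.0003,"rx":0.0,"ry":-0.2,"rz":0.0},{"jaw":0.02,"tx":-0.023,"ty":0.0,"tz":-0.0003,"rx":0.0,"ry":-0.2,"rz":0.0},{"jaw":0.02,"tx":-0.023,"ty":0.0,"tz":-0.0003,"rx":0.0,"ry":-0.2,"rz":0.0}]'
python3 slot.py 20 1 0
```

```text
time: 11.05
tcp_pos: [603.7, 157.7, 106.7]
orientation: [-0.031, 0.969, 0.175, 0.172]
force: [-0.5, 1.0, 7.3]
opening: 26.0
grip_force: 90.3
t/m [-0.0206, -0.0001, 0.0003] r [-0.06, -0.11, 0.1] | [603.7, 157.7, 106.7] F [-0.5, 1.0, 7.3] op 26.0 g 90.3 t 11.05 j [-0.24, 0.66, -0.06, 1.94, 0.04, 0.19, -1.53]
knife in slot (if rigid) [40.6  1.   0.4] F slot [2.3 1.1 6.9]
```

```bash
python3 -m inch '[{"jaw":0.02,"tx":-0.003,"ty":0.0,"tz":0.0,"rx":0.0,"ry":0.0,"rz":0.0},{"jaw":0.02,"tx":-0.006,"ty":0.0,"tz":0.0,"rx":0.0,"ry":0.0,"rz":0.0},{"jaw":0.02,"tx":-0.009,"ty":0.0,"tz":0.0,"rx":0.0,"ry":0.0,"rz":0.0},{"jaw":0.02,"tx":-0.012,"ty":0.0,"tz":0.0,"rx":0.0,"ry":0.0,"rz":0.0},{"jaw":0.02,"tx":-0.015,"ty":0.0,"tz":0.0,"rx":0.0,"ry":0.0,"rz":0.0},{"jaw":0.02,"tx":-0.018,"ty":0.0,"tz":0.0,"rx":0.0,"ry":0.0,"rz":0.0},{"jaw":0.02,"tx":-0.018,"ty":0.0,"tz":0.0,"rx":0.0,"ry":0.0,"rz":0.0},{"jaw":0.02,"tx":-0.018,"ty":0.0,"tz":0.0,"rx":0.0,"ry":0.0,"rz":0.0}]'
python3 slot.py 10 1 0
```

```text
time: 11.85
tcp_pos: [588.0, 151.9, 100.7]
orientation: [-0.031, 0.969, 0.175, 0.172]
force: [-0.2, -0.7, 6.5]
opening: 25.9
grip_force: 90.4
t/m [-0.0128, -0.0001, 0.0004] r [-0.06, -0.14, 0.1] | [588.0, 151.9, 100.7] F [-0.2, -0.7, 6.5] op 25.9 g 90.4 t 11.85 j [-0.24, 0.65, -0.06, 1.99, 0.04, 0.14, -1.53]
knife in slot (if rigid) [22.8  0.9  0.4] F slot [ 1.8 -0.6  6.3]
```

```bash
python3 -m inch '[{"jaw":0.02,"tx":-0.0015,"ty":0.0,"tz":0.0,"rx":0.0,"ry":0.0,"rz":0.0},{"jaw":0.02,"tx":-0.003,"ty":0.0,"tz":0.0,"rx":0.0,"ry":0.0,"rz":0.0},{"jaw":0.02,"tx":-0.0045,"ty":0.0,"tz":0.0,"rx":0.0,"ry":0.0,"rz":0.0},{"jaw":0.02,"tx":-0.006,"ty":0.0,"tz":0.0,"rx":0.0,"ry":0.0,"rz":0.0},{"jaw":0.02,"tx":-0.0075,"ty":0.0,"tz":0.0,"rx":0.0,"ry":0.0,"rz":0.0},{"jaw":0.02,"tx":-0.009,"ty":0.0,"tz":0.0,"rx":0.0,"ry":0.0,"rz":0.0},{"jaw":0.02,"tx":-0.0105,"ty":0.0,"tz":0.0,"rx":0.0,"ry":0.0,"rz":0.0},{"jaw":0.02,"tx":-0.0105,"ty":0.0,"tz":0.0,"rx":0.0,"ry":0.0,"rz":0.0}]'
python3 slot.py 0 1 0
```

```text
time: 12.65
tcp_pos: [582.1, 148.4, 98.4]
orientation: [-0.031, 0.968, 0.175, 0.176]
force: [4.7, -0.4, 5.4]
opening: 25.9
grip_force: 89.9
t/m [-0.0157, -0.0013, 0.0004] r [0.04, -0.56, 0.08] | [582.1, 148.4, 98.4] F [4.7, -0.4, 5.4] op 25.9 g 89.9 t 12.65 j [-0.24, 0.65, -0.05, 2.02, 0.04, 0.11, -1.52]
knife in slot (if rigid) [15.7 -0.3  0.6] F slot [ 5.9 -2.   3.6]
```

```bash
python3 -m inch '[{"jaw":0.02,"tx":0.0,"ty":0.0,"tz":0.0,"rx":0.0,"ry":0.0,"rz":0.0},{"jaw":0.02,"tx":0.0,"ty":0.0,"tz":0.0,"rx":0.0,"ry":0.0,"rz":0.0},{"jaw":0.02,"tx":0.0,"ty":0.0,"tz":0.0,"rx":0.0,"ry":0.0,"rz":0.0},{"jaw":0.02,"tx":0.0,"ty":0.0,"tz":0.0,"rx":0.0,"ry":0.0,"rz":0.0}]'
python3 slot.py 0 1 0
```

```text
time: 13.05
tcp_pos: [582.1, 148.4, 98.4]
orientation: [-0.031, 0.968, 0.175, 0.176]
force: [3.3, -0.3, 4.4]
opening: 25.8
grip_force: 89.9
t/m [-0.0157, -0.0013, 0.0004] r [0.04, -0.55, 0.08] | [582.1, 148.4, 98.4] F [3.3, -0.3, 4.4] op 25.8 g 89.9 t 13.05 j [-0.24, 0.65, -0.05, 2.02, 0.04, 0.11, -1.52]
knife in slot (if rigid) [15.7 -0.3  0.6] F slot [ 4.3 -1.4  3.1]
```

```bash
python3 -m inch '[{"jaw":0.02,"tx":-0.001,"ty":0.0,"tz":0.0,"rx":0.0,"ry":0.0,"rz":0.0},{"jaw":0.02,"tx":-0.002,"ty":0.0,"tz":0.0,"rx":0.0,"ry":0.0,"rz":0.0},{"jaw":0.02,"tx":-0.003,"ty":0.0,"tz":0.0,"rx":0.0,"ry":0.0,"rz":0.0},{"jaw":0.02,"tx":-0.003,"ty":0.0,"tz":0.0,"rx":0.0,"ry":0.0,"rz":0.0},{"jaw":0.02,"tx":-0.003,"ty":0.0,"tz":0.0,"rx":0.0,"ry":0.0,"rz":0.0}]'
python3 slot.py 0 1 0
```

```text
time: 13.55
tcp_pos: [581.3, 148.1, 98.3]
orientation: [-0.032, 0.968, 0.175, 0.178]
force: [6.9, 1.0, 4.8]
opening: 25.8
grip_force: 89.8
t/m [-0.0149, -0.0012, 0.0006] r [0.04, -0.81, 0.1] | [581.3, 148.1, 98.3] F [6.9, 1.0, 4.8] op 25.8 g 89.8 t 13.55 j [-0.24, 0.65, -0.05, 2.02, 0.04, 0.11, -1.52]
knife in slot (if rigid) [14.9 -0.2  0.8] F slot [ 8.  -1.5  2.2]
```

```bash
python3 -m inch '[{"jaw":0.02,"tx":-0.001,"ty":0.0,"tz":0.0,"rx":0.0,"ry":-0.4,"rz":0.0},{"jaw":0.02,"tx":-0.002,"ty":0.0,"tz":0.0,"rx":0.0,"ry":-0.8,"rz":0.0},{"jaw":0.02,"tx":-0.003,"ty":0.0,"tz":0.0,"rx":0.0,"ry":-0.8,"rz":0.0},{"jaw":0.02,"tx":-0.004,"ty":0.0,"tz":0.0,"rx":0.0,"ry":-0.8,"rz":0.0},{"jaw":0.02,"tx":-0.004,"ty":0.0,"tz":0.0,"rx":0.0,"ry":-0.8,"rz":0.0},{"jaw":0.02,"tx":-0.004,"ty":0.0,"tz":0.0,"rx":0.0,"ry":-0.8,"rz":0.0}]'
python3 slot.py 0 1 0
```

```text
time: 14.15
tcp_pos: [579.0, 147.6, 97.2]
orientation: [-0.031, 0.969, 0.175, 0.173]
force: [9.1, 1.8, 2.3]
opening: 25.9
grip_force: 89.3
t/m [-0.0123, -0.0009, 0.0005] r [0.02, -0.18, 0.11] | [579.0, 147.6, 97.2] F [9.1, 1.8, 2.3] op 25.9 g 89.3 t 14.15 j [-0.24, 0.65, -0.05, 2.02, 0.04, 0.12, -1.52]
knife in slot (if rigid) [12.3  0.1  0.5] F slot [ 9.4 -1.5 -1. ]
```

```bash
python3 -m inch '[{"jaw":0.02,"tx":-0.001,"ty":0.0,"tz":0.0003,"rx":0.0,"ry":-0.2,"rz":0.0},{"jaw":0.02,"tx":-0.002,"ty":0.0,"tz":0.0005,"rx":0.0,"ry":-0.3,"rz":0.0},{"jaw":0.02,"tx":-0.003,"ty":0.0,"tz":0.0005,"rx":0.0,"ry":-0.4,"rz":0.0},{"jaw":0.02,"tx":-0.004,"ty":0.0,"tz":0.0005,"rx":0.0,"ry":-0.5,"rz":0.0},{"jaw":0.02,"tx":-0.004,"ty":0.0,"tz":0.0005,"rx":0.0,"ry":-0.5,"rz":0.0},{"jaw":0.02,"tx":-0.004,"ty":0.0,"tz":0.0005,"rx":0.0,"ry":-0.5,"rz":0.0}]'
python3 slot.py 0 1 0
```

```text
time: 14.75
tcp_pos: [577.2, 147.0, 96.4]
orientation: [-0.03, 0.969, 0.175, 0.17]
force: [10.6, 2.2, 4.6]
opening: 26.2
grip_force: 89.4
t/m [-0.0103, -0.0009, 0.0004] r [0.02, 0.07, 0.11] | [577.2, 147.0, 96.4] F [10.6, 2.2, 4.6] op 26.2 g 89.4 t 14.75 j [-0.24, 0.65, -0.05, 2.03, 0.04, 0.12, -1.52]
knife in slot (if rigid) [10.3  0.1  0.4] F slot [11.6 -1.7  0.7]
```

```bash
python3 -m inch '[{"jaw":0.02,"tx":-0.001,"ty":0.0,"tz":0.0003,"rx":0.0,"ry":0.0,"rz":0.0},{"jaw":0.02,"tx":-0.002,"ty":0.0,"tz":0.0003,"rx":0.0,"ry":-0.1,"rz":0.0},{"jaw":0.02,"tx":-0.003,"ty":0.0,"tz":0.0003,"rx":0.0,"ry":-0.2,"rz":0.0},{"jaw":0.02,"tx":-0.004,"ty":0.0,"tz":0.0003,"rx":0.0,"ry":-0.3,"rz":0.0},{"jaw":0.02,"tx":-0.004,"ty":0.0,"tz":0.0003,"rx":0.0,"ry":-0.3,"rz":0.0},{"jaw":0.02,"tx":-0.004,"ty":0.0,"tz":0.0003,"rx":0.0,"ry":-0.3,"rz":0.0}]'
python3 slot.py 0 1 0
```

```text
time: 15.35
tcp_pos: [575.1, 146.2, 95.6]
orientation: [-0.03, 0.969, 0.175, 0.169]
force: [10.4, 2.8, 5.7]
opening: 25.7
grip_force: 89.5
t/m [-0.0078, -0.0009, 0.0004] r [0.03, 0.18, 0.12] | [575.1, 146.2, 95.6] F [10.4, 2.8, 5.7] op 25.7 g 89.5 t 15.35 j [-0.24, 0.65, -0.05, 2.03, 0.04, 0.12, -1.52]
knife in slot (if rigid) [7.8 0.1 0.4] F slot [12.  -1.   1.7]
```

```bash
python3 -m inch '[{"jaw":0.02,"tx":-0.0005,"ty":0.0,"tz":0.0,"rx":0.0,"ry":0.0,"rz":0.0},{"jaw":0.02,"tx":-0.001,"ty":0.0,"tz":0.0,"rx":0.0,"ry":0.0,"rz":0.0},{"jaw":0.02,"tx":-0.0015,"ty":0.0,"tz":0.0,"rx":0.0,"ry":0.0,"rz":0.0},{"jaw":0.02,"tx":-0.002,"ty":0.0,"tz":0.0,"rx":0.0,"ry":0.0,"rz":0.0},{"jaw":0.02,"tx":-0.002,"ty":0.0,"tz":0.0,"rx":0.0,"ry":0.0,"rz":0.0},{"jaw":0.02,"tx":-0.002,"ty":0.0,"tz":0.0,"rx":0.0,"ry":0.0,"rz":0.0}]'
python3 slot.py 0 1 0
```

```text
time: 15.95
tcp_pos: [573.6, 145.6, 95.0]
orientation: [-0.03, 0.969, 0.175, 0.17]
force: [11.6, 2.6, 4.6]
opening: 26.0
grip_force: 89.4
t/m [-0.0061, -0.0009, 0.0004] r [0.03, 0.15, 0.12] | [573.6, 145.6, 95.0] F [11.6, 2.6, 4.6] op 26.0 g 89.4 t 15.95 j [-0.24, 0.65, -0.05, 2.04, 0.04, 0.11, -1.52]
knife in slot (if rigid) [6.1 0.1 0.4] F slot [12.6 -1.6  0.3]
```

```bash
python3 -m inch '[{"jaw":0.02,"tx":-0.0005,"ty":0.0,"tz":0.0,"rx":0.0,"ry":0.0,"rz":0.0},{"jaw":0.02,"tx":-0.001,"ty":0.0,"tz":0.0,"rx":0.0,"ry":0.0,"rz":0.0},{"jaw":0.02,"tx":-0.0015,"ty":0.0,"tz":0.0,"rx":0.0,"ry":0.0,"rz":0.0},{"jaw":0.02,"tx":-0.0015,"ty":0.0,"tz":0.0,"rx":0.0,"ry":0.0,"rz":0.0},{"jaw":0.02,"tx":-0.0015,"ty":0.0,"tz":0.0,"rx":0.0,"ry":0.0,"rz":0.0}]'
python3 slot.py 0 1 0
```

```text
time: 16.45
tcp_pos: [573.2, 145.4, 94.8]
orientation: [-0.03, 0.969, 0.175, 0.171]
force: [13.8, 3.4, 3.7]
opening: 25.8
grip_force: 89.3
t/m [-0.0056, -0.0009, 0.0004] r [0.03, 0.03, 0.12] | [573.2, 145.4, 94.8] F [13.8, 3.4, 3.7] op 25.8 g 89.3 t 16.45 j [-0.24, 0.65, -0.05, 2.04, 0.04, 0.11, -1.52]
knife in slot (if rigid) [5.6 0.1 0.4] F slot [14.6 -1.6 -1.3]
```

```bash
python3 -m inch '[{"jaw":0.02,"tx":-0.0005,"ty":0.0,"tz":0.0,"rx":0.0,"ry":0.0,"rz":0.0},{"jaw":0.02,"tx":-0.001,"ty":0.0,"tz":0.0002,"rx":0.0,"ry":-0.1,"rz":0.0},{"jaw":0.02,"tx":-0.0015,"ty":0.0,"tz":0.0003,"rx":0.0,"ry":-0.1,"rz":0.0},{"jaw":0.02,"tx":-0.002,"ty":0.0,"tz":0.0003,"rx":0.0,"ry":-0.1,"rz":0.0},{"jaw":0.02,"tx":-0.002,"ty":0.0,"tz":0.0003,"rx":0.0,"ry":-0.1,"rz":0.0},{"jaw":0.02,"tx":-0.002,"ty":0.0,"tz":0.0003,"rx":0.0,"ry":-0.1,"rz":0.0}]'
python3 slot.py 0 1 0
```

```text
time: 17.05
tcp_pos: [566.5, 143.1, 92.2]
orientation: [-0.029, 0.97, 0.175, 0.164]
force: [4.0, 0.2, 9.2]
opening: 25.9
grip_force: 90.4
t/m [0.0019, -0.0008, 0.0004] r [0.01, 0.78, 0.1] | [566.5, 143.1, 92.2] F [4.0, 0.2, 9.2] op 25.9 g 90.4 t 17.05 j [-0.24, 0.65, -0.05, 2.05, 0.04, 0.11, -1.52]
knife in slot (if rigid) [-1.9  0.2  0.4] F slot [ 6.7 -1.2  7.3]
```

It snapped through. I correct the pitch and press gently against the stop to confirm.

```bash
python3 -m inch '[{"jaw":0.02,"tx":-0.0005,"ty":0.0,"tz":0.0,"rx":0.0,"ry":0.4,"rz":0.0},{"jaw":0.02,"tx":-0.001,"ty":0.0,"tz":0.0,"rx":0.0,"ry":0.7,"rz":0.0},{"jaw":0.02,"tx":-0.002,"ty":0.0,"tz":0.0,"rx":0.0,"ry":0.7,"rz":0.0},{"jaw":0.02,"tx":-0.003,"ty":0.0,"tz":0.0,"rx":0.0,"ry":0.7,"rz":0.0},{"jaw":0.02,"tx":-0.003,"ty":0.0,"tz":0.0,"rx":0.0,"ry":0.7,"rz":0.0},{"jaw":0.02,"tx":-0.003,"ty":0.0,"tz":0.0,"rx":0.0,"ry":0.7,"rz":0.0}]'
python3 slot.py 0 1 0
```

```text
time: 17.65
tcp_pos: [566.2, 143.0, 92.1]
orientation: [-0.031, 0.969, 0.175, 0.173]
force: [8.9, 2.4, 7.2]
opening: 25.7
grip_force: 89.8
t/m [0.0023, -0.0008, 0.0004] r [0.02, -0.22, 0.09] | [566.2, 143.0, 92.1] F [8.9, 2.4, 7.2] op 25.7 g 89.8 t 17.65 j [-0.23, 0.65, -0.05, 2.06, 0.04, 0.08, -1.52]
knife in slot (if rigid) [-2.3  0.2  0.4] F slot [11.1 -0.8  3.7]
```

```bash
python3 -m inch '[{"jaw":0.02,"tx":0.002,"ty":0.0,"tz":0.0,"rx":0.0,"ry":0.0,"rz":0.0},{"jaw":0.02,"tx":0.004,"ty":0.0,"tz":0.0,"rx":0.0,"ry":0.0,"rz":0.0},{"jaw":0.032,"tx":0.004,"ty":0.0,"tz":0.0,"rx":0.0,"ry":0.0,"rz":0.0},{"jaw":0.04,"tx":0.004,"ty":0.0,"tz":0.0,"rx":0.0,"ry":0.0,"rz":0.0},{"jaw":0.05,"tx":0.004,"ty":0.0,"tz":0.0,"rx":0.0,"ry":0.0,"rz":0.0},{"jaw":0.05,"tx":0.004,"ty":0.0,"tz":0.0,"rx":0.0,"ry":0.0,"rz":0.0},{"jaw":0.05,"tx":0.004,"ty":0.0,"tz":0.0,"rx":0.0,"ry":0.0,"rz":0.0}]'
python3 slot.py 0 1 40
```

```text
time: 18.35
tcp_pos: [560.1, 141.6, 88.2]
orientation: [-0.03, 0.971, 0.176, 0.161]
force: [-0.4, -0.2, -0.2]
opening: 50.0
grip_force: 0.0
t/m [0.0085, 0.0, -0.0413] r [-0.09, 1.16, 0.09] | [560.1, 141.6, 88.2] F [-0.4, -0.2, -0.2] op 50.0 g 0.0 t 18.35 j [-0.24, 0.65, -0.05, 2.06, 0.04, 0.1, -1.52]
knife in slot (if rigid) [-9.4  1.1 -1.1] F slot [-0.5 -0.  -0.1]
```

```bash
python3 -m inch '[{"jaw":0.05,"tx":0.0,"ty":0.0,"tz":-0.005,"rx":0.0,"ry":0.0,"rz":0.0},{"jaw":0.05,"tx":0.0,"ty":0.0,"tz":-0.015,"rx":0.0,"ry":0.0,"rz":0.0},{"jaw":0.05,"tx":0.0,"ty":0.0,"tz":-0.03,"rx":0.0,"ry":0.0,"rz":0.0},{"jaw":0.05,"tx":0.01,"ty":0.0,"tz":-0.05,"rx":0.0,"ry":0.0,"rz":0.0},{"jaw":0.05,"tx":0.02,"ty":0.0,"tz":-0.08,"rx":0.0,"ry":-4.0,"rz":0.0},{"jaw":0.05,"tx":0.03,"ty":0.0,"tz":-0.11,"rx":0.0,"ry":-8.0,"rz":0.0},{"jaw":0.05,"tx":0.03,"ty":0.0,"tz":-0.11,"rx":0.0,"ry":-8.0,"rz":0.0},{"jaw":0.05,"tx":0.03,"ty":0.0,"tz":-0.11,"rx":0.0,"ry":-8.0,"rz":0.0}]'
python3 plan.py 450 -120 280 20
```

```text
time: 19.15
tcp_pos: [554.2, 139.2, 204.0]
orientation: [-0.017, 0.979, 0.177, 0.095]
force: [0.5, 0.2, -0.8]
opening: 49.8
grip_force: 0.0
t/m [-0.1703, 0.2062, -0.1109] r [-0.07, -11.09, 0.51] | [554.2, 139.2, 204.0] F [0.5, 0.2, -0.8] op 49.8 g 0.0 t 19.15 j [-0.23, 0.48, -0.07, 1.88, 0.03, 0.59, -1.52]
```

Free of the knife. I move aside so the top camera can see the stand, and check.

```bash
python3 -m inch '[{"jaw":0.05,"tx":-0.02,"ty":0.03,"tz":-0.016,"rx":0.0,"ry":0.0,"rz":0.0},{"jaw":0.05,"tx":-0.04,"ty":0.06,"tz":-0.032,"rx":0.0,"ry":-3.0,"rz":0.0},{"jaw":0.05,"tx":-0.06,"ty":0.09,"tz":-0.048,"rx":0.0,"ry":-6.0,"rz":0.0},{"jaw":0.05,"tx":-0.08,"ty":0.12,"tz":-0.064,"rx":0.0,"ry":-9.0,"rz":0.0},{"jaw":0.05,"tx":-0.1,"ty":0.15,"tz":-0.08,"rx":0.0,"ry":-11.0,"rz":0.0},{"jaw":0.05,"tx":-0.11,"ty":0.19,"tz":-0.1,"rx":0.0,"ry":-11.0,"rz":0.0},{"jaw":0.05,"tx":-0.12,"ty":0.22,"tz":-0.11,"rx":0.0,"ry":-11.0,"rz":0.0},{"jaw":0.05,"tx":-0.12,"ty":0.22,"tz":-0.11,"rx":0.0,"ry":-11.0,"rz":0.0}]'
python3 - <<'E'
from h import *
from plan import pose
from rig import grab_frame
f=grab_frame("scene");t=grab_frame("top")
O=np.array([540.8,133.3,52.]);M=pose(20.4,20).as_matrix();E=np.c_[M[:,0],-M[:,1],-M[:,2]]
def pl(f,p,z):
    o,d=ray(f,p);o=E.T@(o-O);d=E.T@d;return np.round(o+d*(z-o[2])/d[2],1)
for n,g,r in(("scene",f,(300,140,420,240)),("top",t,(230,170,335,270))):
    for c in("red","blue"):
        for b in blobs(g,c,r):print(n,c,b,pl(g,b[0],20))
print("yellow top",blobs(t,"yellow",(400,180,450,260)),"scene",blobs(f,"yellow",(200,240,260,290)))
o=[cv2.resize(g["image"][y:y+90,x:x+100],None,fx=4,fy=4,interpolation=cv2.INTER_CUBIC) for g,x,y in((t,235,175),(f,305,140))]
cv2.imwrite("pics/e.png",np.hstack(o)[:,:,::-1])
E
```

```text
time: 19.95
tcp_pos: [499.7, -122.1, 287.5]
orientation: [0.002, 0.985, 0.173, -0.001]
force: [0.5, -1.0, -1.5]
opening: 49.8
grip_force: 0.0
scene red ([335.47, 174.21], 57, [329, 170, 14, 10]) [-62.7   1.2  20. ]
scene red ([372.54, 188.15], 84, [367, 183, 13, 16]) [90.3 -8.6 20. ]
scene blue ([351.33, 159.17], 48, [346, 155, 12, 9]) [-62.   84.6  20. ]
scene blue ([387.76, 171.96], 91, [383, 167, 12, 14]) [89.9 71.9 20. ]
top red ([274.88, 195.39], 88, [268, 190, 13, 12]) [87.3  3.3 20. ]
top red ([292.33, 237.42], 96, [285, 232, 16, 11]) [-60.2   1.2  20. ]
top blue ([250.24, 204.62], 50, [245, 199, 11, 11]) [87.8 84.5 20. ]
top blue ([267.47, 246.98], 64, [260, 242, 16, 11]) [-60.2  85.5  20. ]
yellow top [([423.8, 202.17], 83, [419, 197, 10, 11])] scene [([225.96, 266.35], 114, [220, 261, 13, 12])]
```

View pics/e.png

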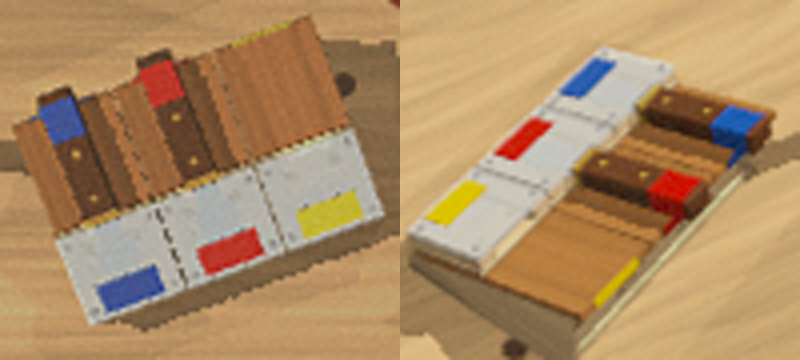

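The picture shows the red knife seated with its ferrule against the guard, matching the blue one along the lane. Blue and yellow haven't moved. I check the lateral offset with brightness profiles across the handles.

```bash
python3 - <<'E'
from h import *
from plan import pose
from rig import grab_frame
O=np.array([540.8,133.3,52.]);M=pose(20.4,20).as_matrix();E=np.c_[M[:,0],-M[:,1],-M[:,2]]
def pr(f,P):
    T=f["cam_to_world"];c=(O+P@E.T-T[:3,3])@T[:3,:3];q=c@f["K"].T;return (q[:,:2]/q[:,2:]).astype(np.float32)
ys=np.arange(-24,26,2.)
for n in("top","scene"):
    f=grab_frame(n);im=f["image"].astype(np.float32)
    for xs in((12,30),(45,65),(80,100)):
      for c,y0 in(("red",1),("blue",85)):
        v=[]
        for x in np.linspace(*xs,7):
            q=pr(f,np.c_[np.full_like(ys,x),ys+y0,np.full_like(ys,20)])
            v.append(cv2.remap(im,q[None,:,0],q[None,:,1],cv2.INTER_LINEAR)[0])
        v=np.mean(v,0);ch=v[:,2]-v[:,1] if (c=="blue" and xs[0]==80) else v[:,0]-(v[:,1] if xs[0]==80 else 0)
        print(n,xs,c,ch.astype(int).tolist())
print(ys.astype(int).tolist())
E
```

```text
top (12, 30) red [112, 116, 119, 121, 118, 98, 82, 88, 97, 97, 98, 105, 115, 116, 106, 100, 97, 94, 94, 106, 134, 153, 149, 145, 147]
top (12, 30) blue [115, 118, 121, 117, 98, 73, 79, 96, 98, 98, 101, 106, 115, 111, 103, 97, 94, 94, 101, 123, 148, 153, 146, 146, 149]
top (45, 65) red [112, 115, 119, 121, 118, 100, 79, 85, 96, 98, 98, 104, 113, 116, 110, 99, 97, 95, 96, 110, 137, 156, 151, 146, 148]
top (45, 65) blue [114, 118, 122, 117, 95, 74, 81, 95, 98, 98, 102, 114, 122, 115, 101, 97, 97, 97, 106, 128, 154, 155, 148, 148, 148]
top (80, 100) red [39, 39, 39, 39, 38, 43, 68, 117, 136, 134, 132, 132, 133, 133, 133, 134, 134, 136, 135, 122, 80, 57, 57, 54, 49]
top (80, 100) blue [-27, -28, -30, -27, -6, 26, 55, 66, 64, 64, 63, 62, 62, 62, 63, 64, 67, 69, 58, 11, -32, -38, -34, -36, -39]
scene (12, 30) red [70, 66, 65, 65, 72, 85, 101, 111, 114, 115, 120, 126, 132, 133, 122, 114, 115, 121, 135, 153, 167, 172, 170, 166, 169]
scene (12, 30) blue [62, 61, 63, 68, 78, 90, 103, 113, 115, 118, 124, 127, 129, 128, 121, 114, 119, 130, 148, 167, 179, 186, 195, 203, 208]
scene (45, 65) red [54, 57, 60, 62, 68, 80, 95, 108, 113, 113, 115, 121, 128, 130, 121, 113, 114, 120, 135, 155, 167, 169, 165, 161, 166]
scene (45, 65) blue [52, 55, 58, 64, 77, 91, 103, 109, 110, 112, 116, 124, 129, 124, 114, 113, 119, 132, 150, 167, 179, 188, 197, 204, 207]
scene (80, 100) red [84, 87, 92, 100, 115, 136, 157, 171, 176, 181, 179, 177, 179, 181, 183, 181, 180, 164, 133, 97, 66, 52, 50, 51, 54]
scene (80, 100) blue [44, 45, 48, 55, 64, 71, 78, 81, 79, 80, 80, 79, 81, 81, 82, 82, 74, 55, 10, -38, -60, -61, -58, -55, -54]
[-24, -22, -20, -18, -16, -14, -12, -10, -8, -6, -4, -2, 0, 2, 4, 6, 8, 10, 12, 14, 16, 18, 20, 22, 24]
```

The red handle sits within about 1.5 mm of centre compared with the blue one, and it is straight. Handing in.

```bash
python3 -c "
from rig import *
print(finish_job())"
```

```text
the job is handed in; nothing more can be done
None
```

The red knife is home in the red-labelled lane, past the catch and against the guard (about 1.5 mm or less off centre by camera); the blue and yellow knives did not move, I did not re-measure the other bench items, and the job was handed in at about 20 s with no verdict returned.

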